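# Register the ring mould and hold the green pot at the pointer

## Task

At the sampling station, push the filled ring mould along the worktop until it rests against both stops of the aluminium corner fence. Then turn the carousel by its black handle until the green-lidded pot stands squarely in front of the red pointer, facing the mould, and finish while still gripping the handle, holding the turntable still. Keep all four pots standing in their seats, keep the mould flat on the worktop, and leave the tape roll, beaker and timer where they are.

Things in the scene. Friction and masses are not known exactly. Their poses are not given: they have to be found in the camera images.
- station: Fixed station: dark round foot (120 mm wide, 20 mm high) under the carousel, joined by a low bar to an aluminium corner fence of two stops. Origin: on the worktop under the carousel's axis. Its y axis points from the carousel to the fence, roughly to the robot's left; x roughly away from the robot. The fence corner is open to -x (towards the robot) and +y (left).
- side_stop (a point): Middle of the working face of the side stop (nearer the carousel), 11 mm above the worktop, at station x = -21, y = 134 mm; the face looks to station +y. The stop is 158 mm long along x, 12 mm thick, 22 mm high.
- back_stop (a point): Middle of the working face of the back stop (farther from the robot), 11 mm above the worktop, at station x = 46, y = 192 mm; the face looks to station -x. The stop is 140 mm long along y, 12 mm thick, 22 mm high.
- mould_home (a point): Point on the worktop where the mould's centre lies when it touches both stops: station x = 0, y = +180 mm. Its axes are the station's.
- pointer (a point): Top of the red pointer: station x = 0, y = +121 mm, 43 mm above the worktop; it points at the carousel's axis.
- mould: Loose round grey ring mould filled with set paste, 91 mm across, 40 mm high, about 0.4 kg, too wide to grasp: push it along the worktop (takes about 2 to 6 N, up to 20 N while it rubs along a stop, where it can bind: pushing it at a point slightly towards that stop helps). Origin: centre of its underside.
- carousel: Round grey turntable, 210 mm wide, turns both ways (no stop within a full turn) about the vertical axis through the station's origin; light friction (0.05 N m), stays where left. Origin on the axis, 22 mm above the worktop, turning with it. Top face 34 mm above the worktop, with four pot seats (rims 55 mm wide, 8 mm high) 70 mm from the axis on its +x, +y, -x and -y axes.
- handle: Black bar handle on the steel post in the carousel's middle, fixed to the carousel and turning with it: a bar 70 mm long along the carousel's x axis, 14 mm thick (along y), 26 mm high, from 119 to 145 mm above the worktop. Origin: on the axis at the bar's underside. Pinch it across the 14 mm.
- grip (a point): Centre of the handle bar, on the carousel's axis, 132 mm above the worktop; x along the bar.
- green_pot: Loose white sample pot with a GREEN lid, 46 mm across, 50 mm high, standing in one of the four carousel seats with up to about 3 mm of play (its top 84 mm above the worktop). Origin: centre of its underside. Which seat varies.
- blue_pot: The same kind of pot with a blue lid, 50 mm across the lid, 44 mm high, in another seat.
- white_pot_a: The same kind of pot with a white lid, 46 mm across, 44 mm high, in another seat.
- white_pot_b: A second pot with a white lid, 46 mm across, 44 mm high, in another seat.
- tape_ring: Bystander: roll of tan tape lying flat, 96 mm across, 25 mm high. Origin: centre of its underside.
- beaker: Bystander: small white plastic beaker, 55 mm across, 68 mm high. Origin: centre of its underside.
- timer: Bystander: white countdown timer with three coloured keys, 62 x 66 x 19 mm. Origin: centre of its underside.

How it is judged:
By the outcome, as a careful person would: the job done as asked, in the order asked, and still so for the second after the job is handed in, while the arm keeps its last pose, push and grip.
It also fails if it takes over 72 s, if anything falls off the work surface, if the arm or the gripper's body presses on something with over 40 N, if the wrist force passes 120 N, or if a joint passes its speed limit or range.

## Robot

A 7-joint arm with a two-finger parallel gripper is mounted at the origin on a cart in front of the work surface, level with it; the furniture and walls round the work are solid. World frame = base frame: x ahead of the robot, y to its left, z up, the work surface at z = 0. Lengths are in m, angles in rad, forces in N, time in s.
With the tool pointing down it reaches from about 0.425 to 1.025 m from the base axis. Payload 9.4 kg.
Tool frame: the origin (TCP) lies midway between the tips of the shut fingers; the grasp point (between the pads) lies 19 mm behind it (manip.pinch_z is the distance from the TCP to the grasp point, in m); z points along the fingers, x is the direction in which the jaws open and shut, and the axes are right-handed (so a half turn about z gives the same grasp; the last joint's range is limited). The gripper opens to 85 mm and grips with 20 to 120 N. Pads are 22 mm wide; open, the fingers measure 114 mm over their backs; the gripper's body (76 mm by 85 mm) begins 54 mm behind the grasp point. The pads swing forward as they close: fully open they stand 13 mm farther back than shut.
Start: joints at [1.265, 0.599, -0.003, 1.599, 0.002, 0.943, -0.08], TCP at [0.164, -0.706, 0.231] pointing down, gripper open.
Joint ranges: [-2.57, 2.57], [-0.35, 1.97], [-1.29, 1.29], [0.11, 2.56], [-1.05, 4.19], [0.11, 1.86], [-2.63, 2.63]. Speed limits (rad/s): [2.22, 2.22, 3.01, 3.01, 3.14, 3.14, 3.14].

## Interface

Orientations are given as a rotation vector (axis times angle).
In Python, from cell import manip gives the robot as it stands.
- The arm moves only by the tool servo_tool, never from a script. Its argument "commands" is a list of rows, each a list of 7 numbers: the turn, a rotation vector about the tool's x, y, z in rad, then the shift along the tool's x, y, z in mm, then the opening, from -1 (shut) to 1 (fully open), so that 0 is half open. In form: [[wx, wy, wz, x, y, z, jaw], ...]. A call has 1 to 12 rows; each row shifts and turns the pose as measured when the row begins, along the tool's axes as they then stand; what a row does not reach is not made up. A row lasts 1/8 s, in which the tool goes at most 62.5 mm and 10.7 degrees, less where a joint would pass 70% of its speed; a pose out of reach is approached as far as the arm can. A call with a gripper value outside its range is refused whole. The fingers move at their own pace and stop on an object; "newtons" is the grip in N (left out, the last holds). Time passes only in rows, so rows that do not move let the fingers close. It gives the time, the measured TCP pose, the force and the opening at its end, in the units of the state.
- manip.sense(): the state, without advancing time (a new reading comes with each control period).
- manip.camera(name): name is "side" or "top"; returns (picture, depth): 420x560x3 uint8, red, green, blue; 420x560 float32, m along the optical axis (not along the pixel's ray), 0 where there is no reading.
- manip.camera_params(name): a dict with "fov_y" (degrees; the focal length in pixels is half the picture's height over the tangent of half this angle, whatever the lens; pixels are square), "cx", "cy" (the principal point, pixels), "rvec" (rotation vector, rad) and "tvec" (3), from world to camera coordinates, as OpenCV has them. Camera axes: x right, y down, z forward; pixel columns grow to the right and rows downward; lengths in m; the calibration is good to about 2 mm. A picture is of the moment at which its call begins. camera_params takes no time and is no camera call.
- manip.finish_job(): hands the job in, once; it reports no verdict.
Trained networks look in the newest picture that a camera, given by its name, has taken for a name from the list of things; names that differ only in an ending like _2 or _b are one class to them, and where a whole thing is asked for, a point or a joint stands for the part that bears it (a point fixed in the world has none). Each returns a list of dicts, best first, with "score" (0 to 1); they miss things now and then, are a little off and sometimes report something else, mostly with a low value. They report only what shows in the picture. A call takes as long as a camera call.
- manip.look_for(camera, query): "xyz" ([x, y, z] in m, in the coordinates of the camera as it stood for that picture, good to about 4 mm: the middle of the surface that is visible of it).
- manip.place_of(camera, query): "xyz" ([x, y, z] in m, in the coordinates of the camera as it stood for that picture, good to about 4 mm: a listed point, or the origin of a listed thing).
The state is a dict: "time_s": time; "q": joint angles; "qd": joint speeds; "effort": joint torques, N m; "eef_pos": TCP position; "tool_rot": TCP orientation; "ft_force": force on the tool from outside, world axes, zero at the start; "torque": the same for the moment, N m; "gripper_width": finger opening in m.
Only numpy, scipy, OpenCV 4.12 (cv2) and the standard library are available. Lean on these libraries where they do the work, as an engineer would, in place of code of your own. Each camera call takes 0.05 s, during which the arm holds its last target.

## Working session

There is one attempt and no reset: what is moved stays moved. The work goes in short steps, Python scripts to look and compute and a tool call to move; the robot and the scene stay as the last step left them, time stands still between calls to the robot, and variables do not carry over. Pictures are saved under pics/ and viewed, and the job is handed in when it is done.

Besides the shell and the picture viewer there is one more tool, called by a JSON object that holds its "method" and its "body", one argument or row to a line. servo_tool: Moves the arm, as the interface text tells. Its arguments: {"type":"object","properties":{"commands":{"type":"array"},"newtons":{"type":"number"}},"required":["commands"]}

```bash
ls; mkdir -p pics; cat > h.py <<'E'
import numpy as np, cv2
from cell import manip
from scipy.spatial.transform import Rotation as R
def shot(cam,name):
    p,d=manip.camera(cam); cv2.imwrite(f'pics/{name}.png',cv2.cvtColor(p,cv2.COLOR_RGB2BGR)); np.save(f'pics/{name}.npy',d); return p,d
def c2w(cam,x):
    q=manip.camera_params(cam); M=R.from_rotvec(np.array(q['rvec']).ravel()).as_matrix()
    return M.T@(np.array(x)-np.array(q['tvec']).ravel())
def pix(cam,u,v,d):
    q=manip.camera_params(cam); f=210/np.tan(np.radians(q['fov_y'])/2)
    return c2w(cam,[(u-q['cx'])*d/f,(v-q['cy'])*d/f,d])
def proj(cam,X):
    q=manip.camera_params(cam); M=R.from_rotvec(np.array(q['rvec']).ravel()).as_matrix(); f=210/np.tan(np.radians(q['fov_y'])/2)
    c=M@np.array(X)+np.array(q['tvec']).ravel(); return [q['cx']+f*c[0]/c[2],q['cy']+f*c[1]/c[2]]
E
python3 - <<'E'
from h import *
np.set_printoptions(precision=4,suppress=True)
s=manip.sense(); print(s)
for c in ['top','side']:
    print(c,manip.camera_params(c)); shot(c,c+'0')
    for n in ['mould','station','mould_home','pointer','side_stop','back_stop','grip','green_pot','carousel','tape_ring','beaker','timer']:
        for r in manip.place_of(c,n)[:2]: print(n,round(r['score'],2),c2w(c,r['xyz']))
E
```

```text
pics
{'time_s': 0.0, 'q': array([ 1.2653,  0.6001, -0.0025,  1.6001,  0.0018,  0.9429, -0.0798]), 'qd': array([ 0.0003,  0.0006, -0.0005, -0.    , -0.0003,  0.0005,  0.    ]), 'effort': array([  0.0006, -77.6454,   1.5645, -25.8009,   0.0121,   0.009 ,
        -0.    ]), 'eef_pos': array([ 0.1643, -0.7056,  0.2304]), 'tool_rot': array([-2.4599,  1.9527,  0.0021]), 'ft_force': array([-0.844 , -0.2639, -0.2369]), 'torque': array([-0.0412,  0.0131,  0.0079]), 'gripper_width': 0.08532735915601727}
top {'fov_y': 42.58283345703573, 'cx': 273.041127345906, 'cy': 206.69411676128223, 'rvec': array([ 1.7207, -2.3996,  0.3361]), 'tvec': array([0.1807, 0.5244, 1.8072])}
mould 0.65 [0.5915 0.1036 0.0014]
station 0.65 [0.6656 0.0081 0.0171]
station 0.6 [0.6571 0.4542 0.0036]
mould_home 0.91 [ 0.6171 -0.0031  0.0026]
mould_home 0.26 [ 0.6139 -0.1856  0.1208]
pointer 0.68 [ 0.6152 -0.062   0.0455]
side_stop 0.84 [ 0.5992 -0.0497  0.0093]
back_stop 0.74 [0.6635 0.0073 0.0159]
back_stop 0.29 [ 0.6117 -0.1784  0.1364]
grip 0.61 [ 0.6113 -0.1798  0.1358]
grip 0.55 [0.5934 0.1017 0.0026]
green_pot 0.55 [
[... 399 characters left out ...]
 0.76 [ 0.5891  0.1019 -0.0017]
station 0.38 [ 0.5682 -0.1285  0.0358]
station 0.31 [ 0.6119 -0.1801  0.1305]
mould_home 0.58 [ 0.6166 -0.0047  0.0013]
mould_home 0.51 [ 0.5917  0.1046 -0.0023]
pointer 0.77 [ 0.612  -0.062   0.0432]
side_stop 0.72 [ 0.5942 -0.0465  0.0122]
side_stop 0.43 [ 0.6083 -0.1783  0.1202]
back_stop 0.63 [0.6607 0.0078 0.0074]
back_stop 0.31 [ 0.5943 -0.0482  0.0104]
grip 0.59 [ 0.61   -0.1811  0.1307]
grip 0.24 [ 0.6564 -0.2319  0.0312]
green_pot 0.69 [ 0.6545 -0.2361  0.0344]
green_pot 0.59 [ 0.4452 -0.4022  0.0031]
carousel 0.83 [ 0.6111 -0.1814  0.0192]
tape_ring 0.78 [0.489  0.4182 0.001 ]
beaker 0.51 [ 0.6512  0.4582 -0.0032]
timer 0.81 [ 0.4441 -0.4043  0.    ]
```

View pics/top0.png

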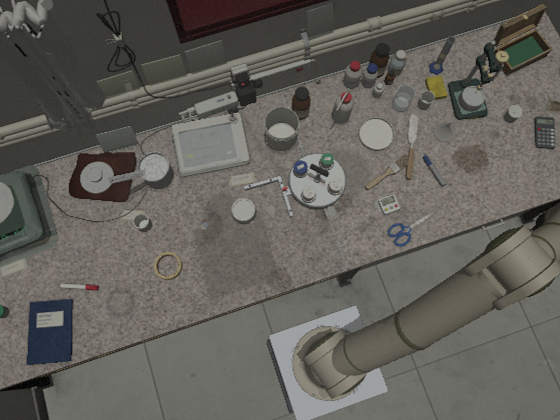

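View pics/side0.png

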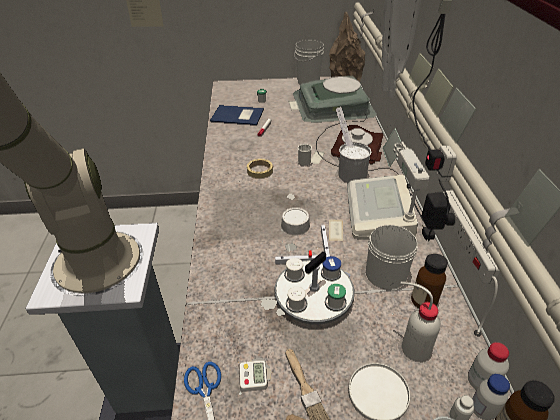

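```bash
cat >> h.py <<'E'
def fit2(P,Q):
    P=np.array(P);Q=np.array(Q);p=P.mean(0);q=Q.mean(0);A=P-p;B=Q-q
    th=np.arctan2((A[:,0]*B[:,1]-A[:,1]*B[:,0]).sum(),(A*B).sum()); c,s=np.cos(th),np.sin(th)
    t=q-np.array([[c,-s],[s,c]])@p; return th,t
E
python3 - <<'E'
from h import *
np.set_printoptions(precision=4,suppress=True)
loc={'carousel':(0,0),'pointer':(0,.121),'mould_home':(0,.18),'side_stop':(-.021,.134),'back_stop':(.046,.192)}
W={'carousel':[(.6166,-.1825),(.6111,-.1814),(.6113,-.1798),(.61,-.1811)],'pointer':[(.6152,-.062),(.612,-.062)],'mould_home':[(.6171,-.0031),(.6166,-.0047)],'side_stop':[(.5992,-.0497),(.5942,-.0465)],'back_stop':[(.6635,.0073),(.6607,.0078)]}
P=[];Q=[]
for k in W:
    for w in W[k]: P.append(loc[k]);Q.append(w)
th,t=fit2(P,Q);print(th,np.degrees(th),t)
c,s=np.cos(th),np.sin(th);Rm=np.array([[c,-s],[s,c]])
print(np.array(Q)-(np.array(P)@Rm.T+t))
m=np.array([.590,.1032]);print('mould in st',Rm.T@(m-t))
for cam in ['top','side']:
    im=cv2.imread(f'pics/{cam}0.png')
    st=lambda x,y,z:[*(Rm@[x,y]+t),z]
    u,v=proj(cam,st(0,.08,.03)); u,v=int(u),int(v)
    k=6; big=cv2.resize(im[v-50:v+50,u-65:u+65],None,fx=k,fy=k,interpolation=cv2.INTER_CUBIC)
    def pt(X):
        a=proj(cam,X); return int((a[0]-u+65+.5)*k),int((a[1]-v+50+.5)*k)
    def ln(L,col): cv2.polylines(big,[np.array([pt(x) for x in L])],False,col,1)
    ln([st(-.1,.134,.022),st(.058,.134,.022)],(0,0,255)); ln([st(.046,.122,.022),st(.046,.262,.022)],(0,0,255))
    ln([st(.105*np.cos(a),.105*np.sin(a),.034) for a in np.linspace(0,6.29,60)],(0,255,0))
    cv2.circle(big,pt(st(0,.121,.043)),3,(255,0,255),-1)
    ln([[m[0]+.0455*np.cos(a),m[1]+.0455*np.sin(a),.04] for a in np.linspace(0,6.29,60)],(255,255,0))
    cv2.circle(big,pt(st(0,0,.145)),3,(0,255,255),-1)
    cv2.imwrite(f'pics/{cam}z.png',big)
E
```

```text
-0.025141357988224658 -1.440493703952791 [ 0.6122 -0.1825]
[[ 0.0044  0.    ]
 [-0.0011  0.0011]
 [-0.0009  0.0027]
 [-0.0022  0.0014]
 [-0.     -0.0005]
 [-0.0032 -0.0005]
 [ 0.0004 -0.0005]
 [-0.0001 -0.0021]
 [ 0.0047 -0.0017]
 [-0.0003  0.0015]
 [ 0.0005 -0.001 ]
 [-0.0023 -0.0005]]
mould in st [-0.0293  0.2851]
```

View pics/topz.png

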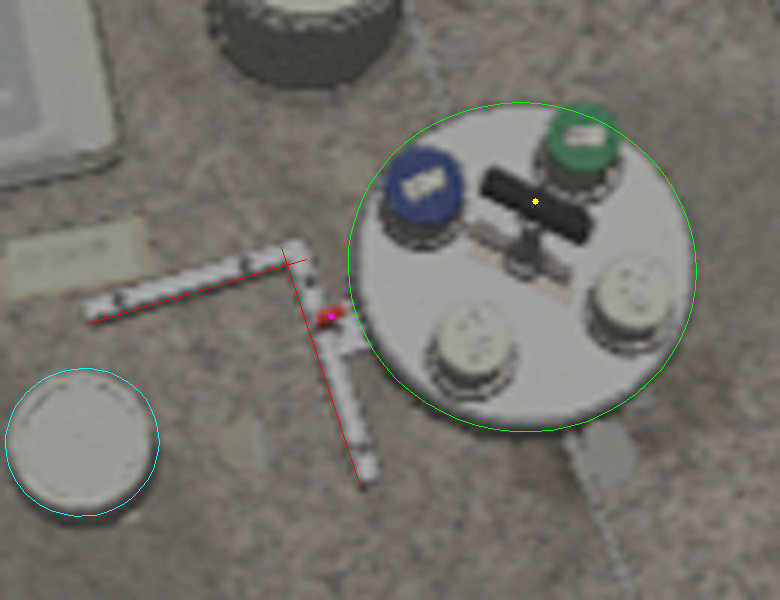

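View pics/sidez.png

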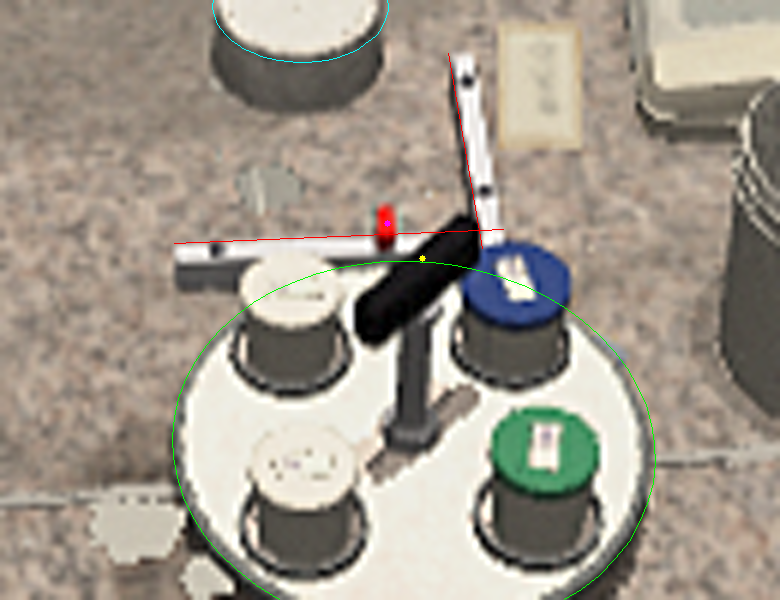

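```bash
cat >> h.py <<'E'
def yaw(): 
    M=R.from_rotvec(manip.sense()['tool_rot']).as_matrix(); return np.degrees(np.arctan2(M[1,0],M[0,0])),M
def plan(targets,jaw,p=None,M=None):
    """targets: list of (x,y,z,yawdeg,n)"""
    s=manip.sense(); p=np.array(s['eef_pos']) if p is None else p; M=R.from_rotvec(s['tool_rot']).as_matrix() if M is None else M
    for x,y,z,yw,n in targets:
        a=np.radians(yw); T=np.array([[np.cos(a),np.sin(a),0],[np.sin(a),-np.cos(a),0],[0,0,-1]])
        rv=R.from_matrix(M.T@T).as_rotvec()/n; p0=p.copy(); tgt=np.array([x,y,z])
        for i in range(n):
            d=M.T@((p0+(tgt-p0)*(i+1)/n)-p)*1000
            row=[round(v,3) for v in rv]+[round(v,1) for v in d]+[jaw]
            print(row,end=',\n')
            p=p+M@(np.array(row[3:6])/1000); M=M@R.from_rotvec(row[:3]).as_matrix()
        print('--',p)
    return p,M
E
python3 - <<'E'
from h import *
print(yaw()[0])
plan([(.45,-.45,.25,-50,10),(.5,0,.25,-10,11),(.576,.172,.2,11.2,6)],-0.05)
E
```

```text
-76.88974011811956
[np.float64(0.0), np.float64(-0.0), np.float64(-0.047), np.float64(-18.5), np.float64(-33.6), np.float64(-1.9), -0.05],
[np.float64(0.0), np.float64(-0.0), np.float64(-0.047), np.float64(-16.8), np.float64(-34.5), np.float64(-1.8), -0.05],
[np.float64(0.0), np.float64(-0.0), np.float64(-0.047), np.float64(-15.3), np.float64(-35.2), np.float64(-1.9), -0.05],
[np.float64(0.0), np.float64(-0.0), np.float64(-0.047), np.float64(-13.5), np.float64(-35.9), np.float64(-1.9), -0.05],
[np.float64(0.0), np.float64(-0.0), np.float64(-0.047), np.float64(-11.9), np.float64(-36.4), np.float64(-1.9), -0.05],
[np.float64(0.0), np.float64(-0.0), np.float64(-0.047), np.float64(-10.1), np.float64(-37.0), np.float64(-1.8), -0.05],
[np.float64(0.0), np.float64(-0.0), np.float64(-0.047), np.float64(-8.4), np.float64(-37.5), np.float64(-1.9), -0.05],
[np.float64(0.0), np.float64(-0.0), np.float64(-0.047), np.float64(-6.6), np.float64(-37.8), np.float64(-1.9), -0.05],
[np.float64(0.0), np.float64(-0.0), np.float64(-0.047), np.float64(-4.8), np.float64(-38.0), np.float64(-1.9), -0.05],
[np.
[... 1550 characters left out ...]
.float64(-0.062), np.float64(7.4), np.float64(-30.5), np.float64(8.3), -0.05],
[np.float64(0.0), np.float64(0.0), np.float64(-0.062), np.float64(9.2), np.float64(-29.9), np.float64(8.4), -0.05],
[np.float64(0.0), np.float64(0.0), np.float64(-0.062), np.float64(11.1), np.float64(-29.3), np.float64(8.3), -0.05],
[np.float64(0.0), np.float64(0.0), np.float64(-0.062), np.float64(12.9), np.float64(-28.6), np.float64(8.4), -0.05],
[np.float64(0.0), np.float64(0.0), np.float64(-0.062), np.float64(14.6), np.float64(-27.7), np.float64(8.3), -0.05],
[np.float64(0.0), np.float64(0.0), np.float64(-0.062), np.float64(16.3), np.float64(-26.8), np.float64(8.3), -0.05],
-- [0.57599855 0.17199752 0.20003731]
```

{"method": "servo_tool", "body": {
  "commands": [
    [0,0,-0.047,-18,-34,-2,-0.05],
    [0,0,-0.047,-17,-34,-2,-0.05],
    [0,0,-0.047,-15,-35,-2,-0.05],
    [0,0,-0.047,-14,-36,-2,-0.05],
    [0,0,-0.047,-12,-36,-2,-0.05],
    [0,0,-0.047,-10,-37,-2,-0.05],
    [0,0,-0.047,-8,-38,-2,-0.05],
    [0,0,-0.047,-7,-38,-2,-0.05],
    [0,0,-0.047,-5,-38,-2,-0.05],
    [0,0,-0.047,-3,-38,-2,-0.05]
  ]
}}

```text
time_s: 2.55
eef_pos: [0.4539, -0.4441, 0.2517]
tool_rot: [2.85, -1.314, 0.001]
ft_force: [-0.0, 0.1, -0.1]
gripper_width: 0.0405
```

{"method": "servo_tool", "body": {
  "commands": [
    [0,0,-0.063,-28,-30,0,-0.05],
    [0,0,-0.063,-26,-31,0,-0.05],
    [0,0,-0.063,-24,-33,0,-0.05],
    [0,0,-0.063,-22,-35,0,-0.05],
    [0,0,-0.063,-20,-36,0,-0.05],
    [0,0,-0.063,-18,-37,0,-0.05],
    [0,0,-0.063,-15,-38,0,-0.05],
    [0,0,-0.063,-13,-39,0,-0.05],
    [0,0,-0.063,-10,-40,0,-0.05],
    [0,0,-0.063,-8,-40,0,-0.05],
    [0,0,-0.063,-5,-41,0,-0.05]
  ]
}}

```text
time_s: 3.92
eef_pos: [0.5011, 0.0186, 0.2521]
tool_rot: [3.128, -0.231, 0.012]
ft_force: [1.0, -0.1, 0.1]
gripper_width: 0.0409
```

```bash
sed -i 's/row=\[round(v,3) for v in rv\]+\[round(v,1) for v in d\]/row=[round(float(v),3)+0. for v in rv]+[round(float(v))+0. for v in d]/' h.py
python3 - <<'E'
from h import *
print(yaw()[0],manip.sense()['eef_pos'])
plan([(.576,.172,.2,11.2,7),(.576,.172,.012,11.2,6)],-0.05)
E
```

```text
-8.463005110530887 [0.50106843 0.01864744 0.25209996]
[0.001, -0.001, -0.049, 7.0, -23.0, 7.0, -0.05],
[0.001, -0.001, -0.049, 9.0, -23.0, 8.0, -0.05],
[0.001, -0.001, -0.049, 9.0, -23.0, 7.0, -0.05],
[0.001, -0.001, -0.049, 11.0, -22.0, 8.0, -0.05],
[0.001, -0.001, -0.049, 12.0, -21.0, 7.0, -0.05],
[0.001, -0.001, -0.049, 12.0, -21.0, 8.0, -0.05],
[0.001, -0.001, -0.049, 14.0, -20.0, 7.0, -0.05],
-- [0.57577728 0.1722054  0.20003785]
[0.0, 0.0, 0.0, 0.0, 0.0, 31.0, -0.05],
[0.0, 0.0, 0.0, 0.0, 0.0, 32.0, -0.05],
[0.0, 0.0, 0.0, 0.0, 0.0, 31.0, -0.05],
[0.0, 0.0, 0.0, 0.0, 0.0, 31.0, -0.05],
[0.0, 0.0, 0.0, 0.0, 0.0, 32.0, -0.05],
[0.0, 0.0, 0.0, 0.0, 0.0, 31.0, -0.05],
-- [0.57576014 0.17244144 0.012038  ]
```

{"method": "servo_tool", "body": {
  "commands": [
    [0.001,-0.001,-0.049,7,-23,7,-0.05],
    [0.001,-0.001,-0.049,9,-23,8,-0.05],
    [0.001,-0.001,-0.049,9,-23,7,-0.05],
    [0.001,-0.001,-0.049,11,-22,8,-0.05],
    [0.001,-0.001,-0.049,12,-21,7,-0.05],
    [0.001,-0.001,-0.049,12,-21,8,-0.05],
    [0.001,-0.001,-0.049,14,-20,7,-0.05],
    [0,0,0,0,0,0,-0.05]
  ]
}}

```text
time_s: 4.92
eef_pos: [0.5789, 0.1848, 0.198]
tool_rot: [-3.12, -0.343, -0.003]
ft_force: [-0.3, -0.7, -0.5]
gripper_width: 0.0404
```

```bash
python3 - <<'E'
from h import *
print(yaw()[0],manip.sense()['eef_pos'])
plan([(.576,.172,.080,11.2,4),(.576,.172,.012,11.2,4)],-0.05)
E
```

```text
12.534840806844244 [0.57891178 0.18481373 0.19799888]
[-0.001, -0.001, 0.006, -1.0, 3.0, 29.0, -0.05],
[-0.001, -0.001, 0.006, -2.0, 3.0, 30.0, -0.05],
[-0.001, -0.001, 0.006, -1.0, 3.0, 29.0, -0.05],
[-0.001, -0.001, 0.006, -2.0, 3.0, 30.0, -0.05],
-- [0.57558601 0.17192571 0.07998854]
[0.0, 0.0, 0.0, 0.0, 0.0, 17.0, -0.05],
[0.0, 0.0, 0.0, 0.0, 0.0, 17.0, -0.05],
[0.0, 0.0, 0.0, 0.0, 0.0, 17.0, -0.05],
[0.0, 0.0, 0.0, 1.0, 0.0, 17.0, -0.05],
-- [0.57646138 0.17197217 0.01198684]
```

{"method": "servo_tool", "body": {
  "commands": [
    [-0.001,-0.001,0.006,-1,3,29,-0.05],
    [-0.001,-0.001,0.006,-2,3,30,-0.05],
    [-0.001,-0.001,0.006,-1,3,29,-0.05],
    [-0.001,-0.001,0.006,-2,3,28,-0.05],
    [0,0,0,0,0,20,-0.05],
    [0,0,0,0,0,15,-0.05],
    [0,0,0,0,0,8,-0.05],
    [0,0,0,0,0,3,-0.05],
    [0,0,0,0,0,0,-0.05]
  ]
}}

```text
time_s: 6.05
eef_pos: [0.5777, 0.1688, 0.0325]
tool_rot: [3.122, 0.3, 0.001]
ft_force: [0.2, -0.2, 0.2]
gripper_width: 0.0407
```

```bash
python3 - <<'E'
from h import *
print(yaw()[0],manip.sense()['eef_pos'])
for c in ['top','side']:
    shot(c,c+'1')
    for r in manip.place_of(c,'mould')[:2]: print(r['score'],c2w(c,r['xyz']))
    u,v=map(int,proj(c,[.59,.11,.03])); im=cv2.imread(f'pics/{c}1.png')
    u=max(u,65);cv2.imwrite(f'pics/{c}1z.png',cv2.resize(im[v-50:v+50,u-65:u+65],None,fx=5,fy=5,interpolation=cv2.INTER_CUBIC))
E
cd pics; python3 -c "
import cv2;a=cv2.imread('top1z.png');b=cv2.imread('side1z.png');cv2.imwrite('c1.png',cv2.resize(cv2.hconcat([a,b]),(800,308)))"
```

```text
10.993350386141076 [0.57769209 0.16884271 0.03246784]
0.92 [ 0.5919978   0.10302084 -0.00175397]
0.7 [5.88059059e-01 1.02291905e-01 4.10103506e-04]
```

View pics/c1.png

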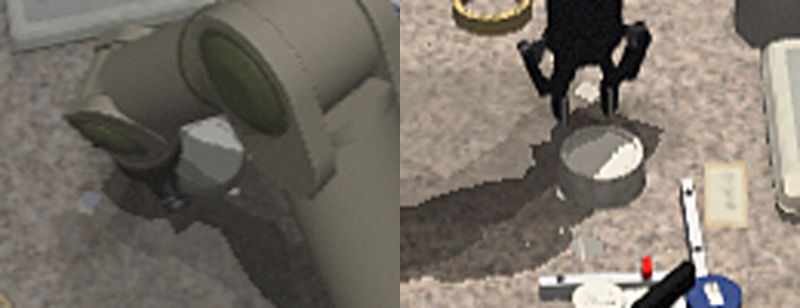

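{"method": "servo_tool", "body": {
  "commands": [
    [0,0,0,0,0,10,-0.05],
    [0,0,0,0,0,10,-0.05],
    [0,0,0,0,0,2,-0.05],
    [0,0,0,0,8,0,-0.05],
    [0,0,0,0,12,0,-0.05],
    [0,0,0,0,12,0,-0.05],
    [0,0,0,0,12,0,-0.05],
    [0,0,0,0,12,0,-0.05],
    [0,0,0,0,6,0,-0.05],
    [0,0,0,0,0,0,-0.05]
  ]
}}

```text
time_s: 7.5
eef_pos: [0.5908, 0.103, 0.0099]
tool_rot: [3.123, 0.298, 0.003]
ft_force: [0.4, 0.2, -0.2]
gripper_width: 0.0408
```

```bash
cat > st.py <<'E'
from h import *
th=-.02514;t=np.array([.6122,-.1825]);c,s=np.cos(th),np.sin(th);Rm=np.array([[c,-s],[s,c]])
def tost(w): return Rm.T@(np.array(w)[:2]-t)*1000
def look(name):
    S=manip.sense();print('TCP',S['eef_pos'].round(4),'st',tost(S['eef_pos']).round(1),'yaw',round(yaw()[0],2),'F',S['ft_force'].round(1),'t',round(S['time_s'],2))
    ims=[]
    for c in ['top','side']:
        shot(c,name+c)
        for r in manip.place_of(c,'mould')[:2]:
            w=c2w(c,r['xyz']); print(c,round(r['score'],2),w.round(4),'st',tost(w).round(1))
        u,v=map(int,proj(c,[.61,-.02,.03])); im=cv2.imread(f'pics/{name}{c}.png')
        ims.append(cv2.resize(im[v-50:v+50,u-50:u+50],(400,400),interpolation=cv2.INTER_CUBIC))
    cv2.imwrite(f'pics/{name}c.png',cv2.hconcat(ims))
E
python3 -c "
from st import *
look('p1')"
```

```text
TCP [0.5908 0.103  0.0099] st [-28.5 284.9] yaw 10.91 F [ 0.4  0.2 -0.2] t 7.5
top 0.8 [ 6.046e-01  5.160e-02 -3.000e-04] st [-13.4 233.8]
top 0.26 [ 4.499e-01 -4.026e-01  3.000e-04] st [-156.7 -224.1]
side 0.9 [6.005e-01 5.590e-02 2.000e-04] st [-17.7 238.1]
```

View pics/p1c.png

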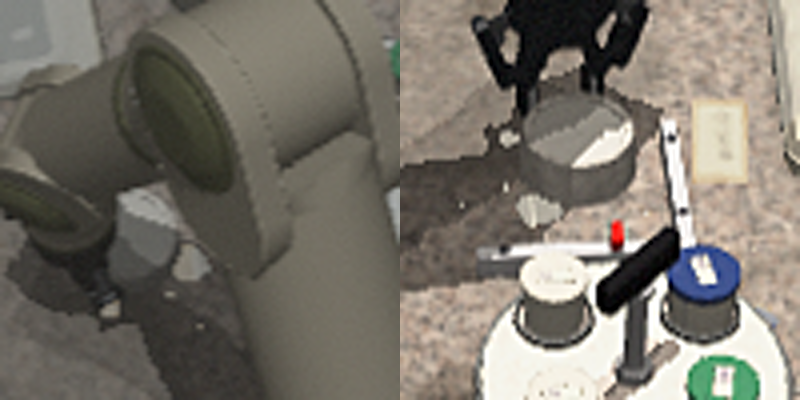

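{"method": "servo_tool", "body": {
  "commands": [
    [0,0,0,0,8,0,-0.05],
    [0,0,0,0,10,0,-0.05],
    [0,0,0,0,10,0,-0.05],
    [0,0,0,0,8,0,-0.05],
    [0,0,0,0,4,0,-0.05],
    [0,0,0,0,0,0,-0.05]
  ]
}}

```text
time_s: 8.45
eef_pos: [0.5988, 0.0632, 0.01]
tool_rot: [3.124, 0.302, 0.004]
ft_force: [-0.7, 1.7, 0.3]
gripper_width: 0.0405
```

```bash
python3 -c "
from st import *
look('p2')"
```

```text
TCP [0.5988 0.0632 0.01  ] st [-19.6 245.3] yaw 11.05 F [-0.7  1.7  0.3] t 8.45
top 0.87 [0.6115 0.0101 0.0025] st [ -5.6 192.5]
side 0.95 [ 0.6062  0.0141 -0.0021] st [-11.  196.4]
```

View pics/p2c.png

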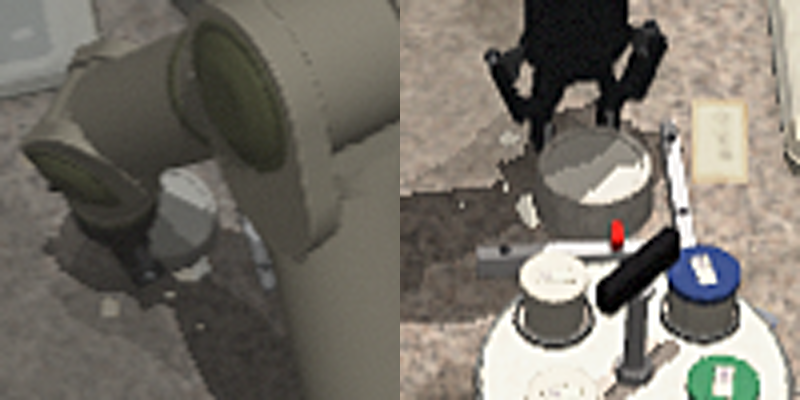

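```bash
python3 -c "
from st import *
f=lambda a,b:Rm@[a/1000,b/1000]+t
a=f(-25,266);b=f(-57,243);m=f(-45,258)
print(a,b)
plan([(*a,.012,11.05,2),(*m,.012,27,4),(*b,.012,43.6,4)],-.05)"
```

```text
[0.59389444 0.08404438] [0.56132639 0.06185604]
[0.002, -0.001, 0.0, 0.0, -10.0, -1.0, -0.05],
[0.002, -0.001, 0.0, -1.0, -11.0, -1.0, -0.05],
-- [0.59361331 0.08406699 0.01203066]
[0.0, 0.0, -0.069, -5.0, 1.0, 0.0, -0.05],
[0.0, 0.0, -0.069, -6.0, 0.0, 0.0, -0.05],
[0.0, 0.0, -0.069, -5.0, 1.0, 0.0, -0.05],
[0.0, 0.0, -0.069, -5.0, -1.0, 0.0, -0.05],
-- [0.5737091  0.07696251 0.01202705]
[0.0, 0.0, -0.073, -4.0, 2.0, 0.0, -0.05],
[0.0, 0.0, -0.073, -5.0, 2.0, 0.0, -0.05],
[0.0, 0.0, -0.073, -5.0, 1.0, 0.0, -0.05],
[0.0, 0.0, -0.073, -5.0, 1.0, 0.0, -0.05],
-- [0.56106915 0.06142042 0.01201735]
```

{"method": "servo_tool", "body": {
  "commands": [
    [0.002,-0.001,0,0,-10,-1,-0.05],
    [0.002,-0.001,0,-1,-11,-1,-0.05],
    [0,0,-0.069,-5,1,0,-0.05],
    [0,0,-0.069,-6,0,0,-0.05],
    [0,0,-0.069,-5,1,0,-0.05],
    [0,0,-0.069,-5,-1,0,-0.05],
    [0,0,-0.073,-4,2,0,-0.05],
    [0,0,-0.073,-5,2,0,-0.05],
    [0,0,-0.073,-5,1,0,-0.05],
    [0,0,-0.073,-5,1,0,-0.05],
    [0,0,0,0,0,0,-0.05]
  ]
}}

```text
time_s: 10.02
eef_pos: [0.558, 0.0725, 0.0134]
tool_rot: [-2.896, -1.207, -0.002]
ft_force: [0.6, 0.1, -0.4]
gripper_width: 0.0404
```

```bash
python3 -c "
from st import *
look('p3')
b=Rm@[-.053,.242]+t
plan([(*b,.012,43.6,2)],-.05)"
```

```text
TCP [0.558  0.0725 0.0134] st [-60.6 253.5] yaw 45.25 F [ 0.6  0.1 -0.4] t 10.03
top 0.47 [0.6094 0.0116 0.0016] st [ -7.7 194. ]
side 0.97 [ 0.6075  0.0142 -0.0018] st [ -9.7 196.6]
[-0.001, -0.002, 0.014, -2.0, 7.0, 1.0, -0.05],
[-0.001, -0.002, 0.014, -2.0, 6.0, 0.0, -0.05],
-- [0.56489042 0.06058361 0.01242263]
```

View pics/p3c.png

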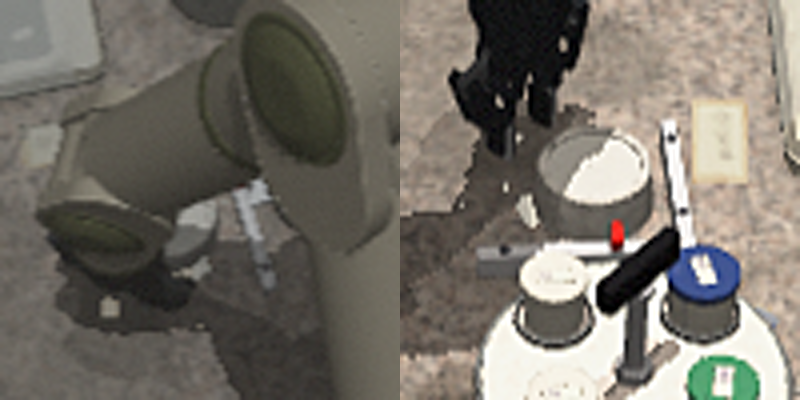

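```bash
python3 -c "
from st import *
b=Rm@[-.046,.241]+t;e=Rm@[-.0325,.2196]+t
plan([(*b,.012,38,4),(*e,.012,38,4)],-.05)"
```

```text
[-0.001, -0.001, 0.031, 0.0, 5.0, 0.0, -0.05],
[-0.001, -0.001, 0.031, 0.0, 4.0, 1.0, -0.05],
[-0.001, -0.001, 0.031, 1.0, 5.0, 0.0, -0.05],
[-0.001, -0.001, 0.031, 0.0, 5.0, 0.0, -0.05],
-- [0.57213689 0.05928437 0.01244045]
[0.0, 0.0, 0.0, -1.0, 6.0, 0.0, -0.05],
[0.0, 0.0, 0.0, 0.0, 6.0, 0.0, -0.05],
[0.0, 0.0, 0.0, -1.0, 7.0, 0.0, -0.05],
[0.0, 0.0, 0.0, -1.0, 6.0, 0.0, -0.05],
-- [0.58520551 0.03776206 0.01247935]
```

{"method": "servo_tool", "body": {
  "commands": [
    [-0.001,-0.001,0.031,0,5,0,-0.05],
    [-0.001,-0.001,0.031,0,5,1,-0.05],
    [-0.001,-0.001,0.031,0,5,0,-0.05],
    [-0.001,-0.001,0.031,0,4,0,-0.05],
    [0,0,0,0,0,0,-0.05]
  ]
}}

```text
time_s: 10.85
eef_pos: [0.5729, 0.0576, 0.0124]
tool_rot: [2.973, 1.008, 0.0]
ft_force: [-0.1, -0.5, 0.5]
gripper_width: 0.0407
```

{"method": "servo_tool", "body": {
  "commands": [
    [0,0,0,0,5,0,-0.05],
    [0,0,0,0,5,0,-0.05],
    [0,0,0,0,4,0,-0.05]
  ]
}}

```text
time_s: 11.22
eef_pos: [0.5813, 0.0472, 0.0124]
tool_rot: [2.973, 1.012, -0.0]
ft_force: [-0.7, 2.3, -0.2]
gripper_width: 0.0403
```

```bash
python3 -c "
from st import *
look('p4')
e=Rm@[-.0325,.2196]+t
plan([(*e,.012,38,3)],-.05)"
```

```text
TCP [0.5813 0.0472 0.0124] st [-36.7 228.8] yaw 37.58 F [-0.7  2.3 -0.2] t 11.22
top 0.45 [6.155e-01 4.800e-03 3.000e-04] st [ -1.4 187.3]
side 0.58 [0.6094 0.0063 0.0022] st [ -7.5 188.6]
[0.001, 0.0, -0.003, -1.0, 3.0, 0.0, -0.05],
[0.001, 0.0, -0.003, -1.0, 3.0, 0.0, -0.05],
[0.001, 0.0, -0.003, 0.0, 3.0, 0.0, -0.05],
-- [0.58533288 0.03839797 0.01240527]
```

View pics/p4c.png

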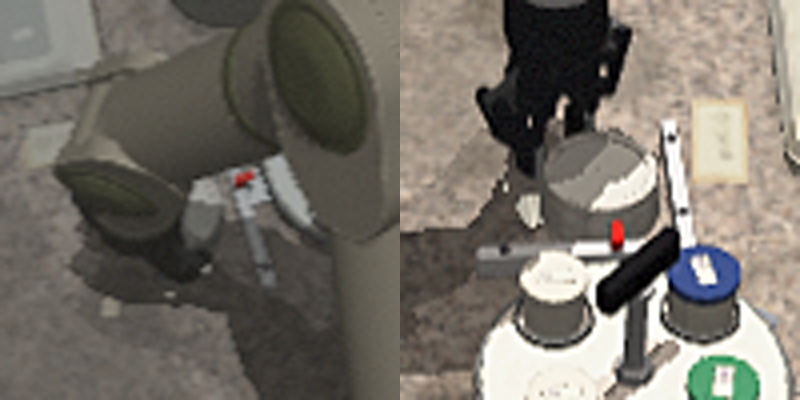

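{"method": "servo_tool", "body": {
  "commands": [
    [0,0,0,0,4,0,-0.05],
    [0,0,0,0,4,0,-0.05],
    [0,0,0,0,3,0,-0.05]
  ]
}}

```text
time_s: 11.8
eef_pos: [0.5878, 0.0382, 0.0124]
tool_rot: [2.973, 1.012, -0.001]
ft_force: [-2.5, 2.2, -0.2]
gripper_width: 0.0406
```

{"method": "servo_tool", "body": {
  "commands": [
    [0,0,0,0,3,0,-0.05],
    [0,0,0,0,3,0,-0.05]
  ]
}}

```text
time_s: 12.05
eef_pos: [0.5892, 0.0354, 0.0122]
tool_rot: [-2.971, -1.014, 0.005]
ft_force: [-10.4, 9.5, 4.9]
gripper_width: 0.0403
```

{"method": "servo_tool", "body": {
  "commands": [
    [0,0,0,0,3,0,-0.05],
    [0,0,0,0,3,0,-0.05]
  ]
}}

```text
time_s: 12.3
eef_pos: [0.5889, 0.0353, 0.0123]
tool_rot: [-2.963, -1.019, 0.01]
ft_force: [-7.3, 8.5, 5.2]
gripper_width: 0.0406
```

```bash
python3 -c "
from st import *
look('p5')"
```

```text
TCP [0.5889 0.0353 0.0123] st [-28.7 217.1] yaw 37.95 F [-7.3  8.5  5.2] t 12.3
side 0.87 [ 6.167e-01 -5.800e-03  6.000e-04] st [1.000e-01 1.768e+02]
```

View pics/p5c.png

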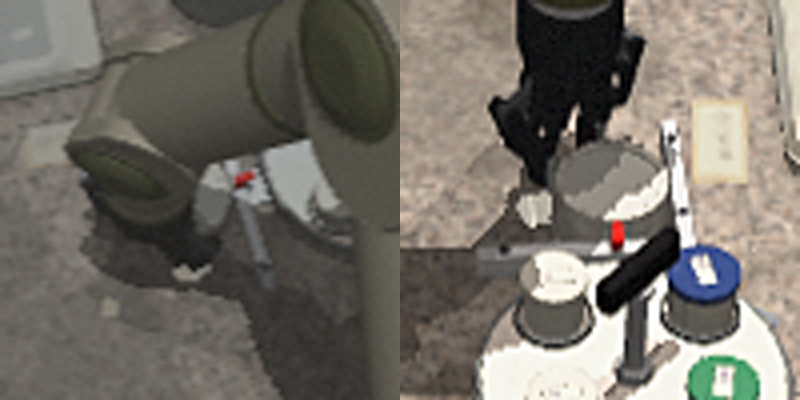

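{"method": "servo_tool", "body": {
  "commands": [
    [0,0,0,0,6,0,-0.05],
    [0,0,0,0,6,0,-0.05],
    [0,0,0,0,7,0,-0.05]
  ]
}}

```text
time_s: 12.88
eef_pos: [0.5889, 0.0346, 0.0124]
tool_rot: [-2.939, -1.03, 0.026]
ft_force: [-18.4, 17.5, 12.2]
gripper_width: 0.0407
```

{"method": "servo_tool", "body": {
  "commands": [
    [0,0,0,-4,4,0,-0.05],
    [0,0,0,-4,4,0,-0.05]
  ]
}}

```text
time_s: 13.12
eef_pos: [0.5867, 0.0337, 0.0131]
tool_rot: [-2.924, -1.04, 0.017]
ft_force: [-2.1, 15.7, 0.9]
gripper_width: 0.0405
```

{"method": "servo_tool", "body": {
  "commands": [
    [0,0,0,4,4,0,-0.05],
    [0,0,0,4,4,0,-0.05]
  ]
}}

```text
time_s: 13.38
eef_pos: [0.5886, 0.0352, 0.0121]
tool_rot: [-2.917, -1.041, 0.039]
ft_force: [-19.2, 4.9, 11.3]
gripper_width: 0.0407
```

{"method": "servo_tool", "body": {
  "commands": [
    [0,0,0,-1,4,0,-0.05],
    [0,0,0,0,4,0,-0.05],
    [0,0,0,0,-8,0,-0.05],
    [0,0,0,0,-12,0,-0.05],
    [0,0,0,0,-15,0,-0.05],
    [0,0,0,0,-15,-20,-0.05],
    [0,0,0,0,-10,-30,0.2],
    [0,0,0,0,-10,-40,0.2],
    [0,0,0,0,-10,-50,0.2],
    [0,0,0,0,-10,-40,0.2],
    [0,0,0,0,0,0,0.2]
  ]
}}

```text
time_s: 14.75
eef_pos: [0.5342, 0.1032, 0.2094]
tool_rot: [-2.909, -1.053, 0.042]
ft_force: [0.5, -0.5, -0.1]
gripper_width: 0.0512
```

```bash
python3 -c "
from st import *
look('p6')"
```

```text
TCP [0.5342 0.1032 0.2094] st [-85.1 283.7] yaw 39.8 F [ 0.5 -0.5 -0.1] t 14.75
top 0.87 [ 6.231e-01 -7.900e-03 -4.000e-04] st [  6.5 174.9]
side 0.67 [ 0.6173 -0.006  -0.0033] st [  0.6 176.6]
side 0.17 [ 0.565  -0.1248  0.0366] st [-48.7  56.5]
```

View pics/p6c.png

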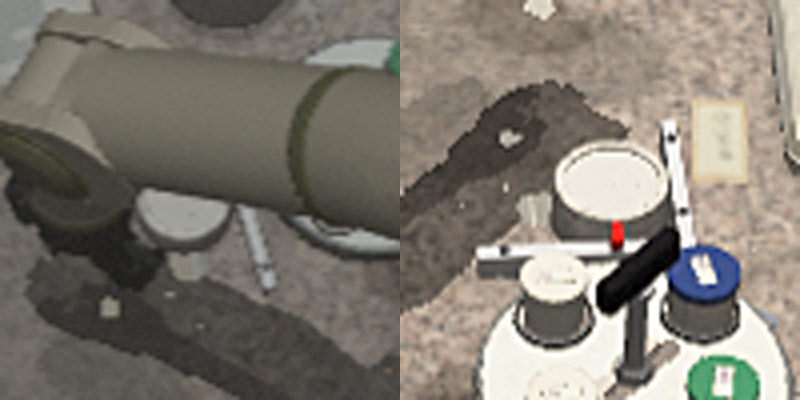

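```bash
python3 - <<'E'
from st import *
np.set_printoptions(precision=4,suppress=True)
for c in ['top','side']:
    im=cv2.imread(f'pics/{c}0.png').astype(int); d=np.load(f'pics/{c}0.npy')
    P=[]
    u0,v0=map(int,proj(c,[.611,-.181,.132]))
    for v in range(v0-25,v0+25):
        for u in range(u0-25,u0+25):
            if d[v,u]>0 and im[v,u].max()<60:
                w=pix(c,u,v,d[v,u])
                if .112<w[2]<.16: P.append(w)
    P=np.array(P); q=P[:,:2]-P[:,:2].mean(0); U,S,V=np.linalg.svd(q,full_matrices=False)
    pr=q@V[0]; mid=P[:,:2].mean(0)+V[0]*(pr.max()+pr.min())/2
    print(c,len(P),mid,'z',P[:,2].min(),P[:,2].max(),'ang',np.degrees(np.arctan2(V[0,1],V[0,0])),'len',np.ptp(pr))
    # lids
    hsv=cv2.cvtColor(im.astype(np.uint8),cv2.COLOR_BGR2HSV)
    for nm,lo,hi in [('green',(65,90,40),(90,255,255)),('blue',(105,90,40),(130,255,255))]:
        m=cv2.inRange(hsv,lo,hi); L=[]
        for v,u in zip(*np.nonzero(m)):
            if abs(u-u0)<45 and abs(v-v0)<55 and d[v,u]>0:
                w=pix(c,u,v,d[v,u])
                if .055<w[2]<.1: L.append(w)
        L=np.array(L); ctr=(L.min(0)+L.max(0))/2; print(nm,len(L),ctr,L.max(0)[2],'ang',np.degrees(np.arctan2(ctr[1]+.1815,ctr[0]-.6115)))
plan([(.56,-.02,.25,10,6),(.611,-.181,.25,-48.7,9)],1)
E
```

```text
top 87 [ 0.6102 -0.1819] z 0.12242833062258064 0.1580890310687667 ang -136.56468341676253 len 0.06610026001343505
green 64 [ 0.6598 -0.2357  0.0868] 0.09677841221215279 ang -48.31988337187899
blue 89 [ 0.6632 -0.1361  0.0777] 0.09117670713419143 ang 41.299500507226135
side 210 [ 0.6128 -0.1857] z 0.11347950299568824 0.14686859259064583 ang -138.65583112185433 len 0.0711185018153158
green 165 [ 0.6584 -0.2351  0.0822] 0.08649159047153003 ang -48.81226656977679
blue 156 [ 0.6622 -0.1349  0.0764] 0.08193673155157818 ang 42.63217173430409
[-0.009, 0.005, 0.086, -10.0, 18.0, -8.0, 1],
[-0.009, 0.005, 0.086, -8.0, 19.0, -9.0, 1],
[-0.009, 0.005, 0.086, -6.0, 19.0, -8.0, 1],
[-0.009, 0.005, 0.086, -4.0, 20.0, -8.0, 1],
[-0.009, 0.005, 0.086, -3.0, 20.0, -8.0, 1],
[-0.009, 0.005, 0.086, -1.0, 21.0, -8.0, 1],
-- [ 0.56   -0.02    0.2504]
[0.0, 0.0, 0.114, 2.0, 19.0, 0.0, 1],
[0.0, 0.0, 0.114, 5.0, 18.0, 0.0, 1],
[0.0, 0.0, 0.114, 6.0, 17.0, 0.0, 1],
[0.0, 0.0, 0.114, 9.0, 17.0, 0.0, 1],
[0.0, 0.0, 0.114, 10.0, 16.0, 0.0, 1],
[0.0, 0.0, 0.114, 12.0, 14.0, 0.0, 1],
[0.0, 0.0, 0.114, 14.0, 13.0, 0.0, 1],
[0.0, 0.0, 0.114, 15.0, 11.0, 1.0, 1],
[0.0, 0.0, 0.114, 16.0, 9.0, 0.0, 1],
-- [ 0.6111 -0.1804  0.2496]
```

{"method": "servo_tool", "body": {
  "commands": [
    [-0.009,0.005,0.086,-10,18,-8,1],
    [-0.009,0.005,0.086,-8,19,-9,1],
    [-0.009,0.005,0.086,-6,19,-8,1],
    [-0.009,0.005,0.086,-4,20,-8,1],
    [-0.009,0.005,0.086,-3,20,-8,1],
    [-0.009,0.005,0.086,-1,21,-8,1]
  ]
}}

```text
time_s: 15.7
eef_pos: [0.5582, -0.0317, 0.2501]
tool_rot: [3.129, 0.214, -0.006]
ft_force: [-0.3, -0.6, 0.5]
gripper_width: 0.0855
```

{"method": "servo_tool", "body": {
  "commands": [
    [0,0,0.114,2,19,0,1],
    [0,0,0.114,5,18,0,1],
    [0,0,0.114,6,17,0,1],
    [0,0,0.114,9,17,0,1],
    [0,0,0.114,10,16,0,1],
    [0,0,0.114,12,14,0,1],
    [0,0,0.114,14,13,0,1],
    [0,0,0.114,15,11,0,1],
    [0,0,0.1,14,7,0,1],
    [0,0,0,0,0,0,1]
  ]
}}

```text
time_s: 16.95
eef_pos: [0.5941, -0.2184, 0.2535]
tool_rot: [2.774, -1.448, 0.003]
ft_force: [-0.9, 0.1, 0.1]
gripper_width: 0.0854
```

```bash
python3 -c "
from st import *
look('p7')
plan([(.6115,-.182,.19,-48.1,4),(.6115,-.182,.125,-48.1,4)],1)"
```

```text
TCP [ 0.5941 -0.2184  0.2535] st [-17.2 -36.3] yaw -55.12 F [-0.9  0.1  0.1] t 16.95
top 0.85 [ 0.6215 -0.0073  0.0044] st [  4.9 175.4]
[0.002, -0.001, -0.029, -4.0, -8.0, 16.0, 1],
[0.002, -0.001, -0.029, -5.0, -9.0, 16.0, 1],
[0.002, -0.001, -0.029, -3.0, -9.0, 15.0, 1],
[0.002, -0.001, -0.029, -4.0, -8.0, 16.0, 1],
-- [ 0.6113549  -0.18218371  0.19034774]
[0.0, 0.0, 0.0, 0.0, 0.0, 16.0, 1],
[0.0, 0.0, 0.0, 0.0, 0.0, 17.0, 1],
[0.0, 0.0, 0.0, 0.0, 0.0, 16.0, 1],
[0.0, 0.0, 0.0, 0.0, 0.0, 16.0, 1],
-- [ 0.61134826 -0.18231382  0.12534787]
```

View pics/p7c.png

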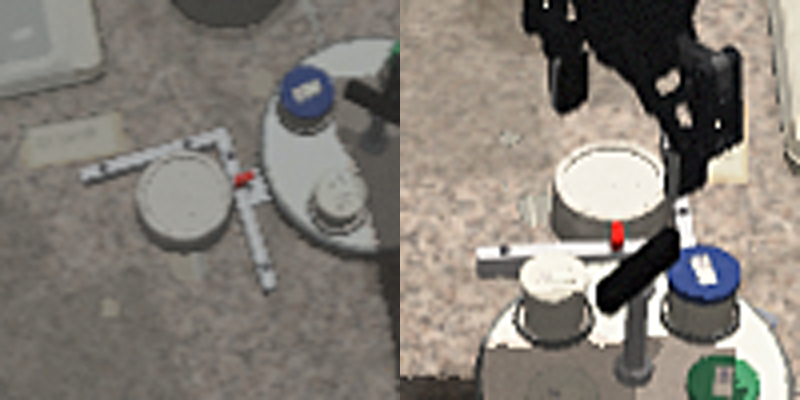

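```bash
python3 -c "
from st import *
im=cv2.imread('pics/p7top.png');c='top'
u,v=map(int,proj(c,[.61,-.0,.03]));k=12
big=cv2.resize(im[v-25:v+25,u-30:u+30],None,fx=k,fy=k,interpolation=cv2.INTER_CUBIC)
cv2.imwrite('pics/z7.png',big)"
```

View pics/z7.png

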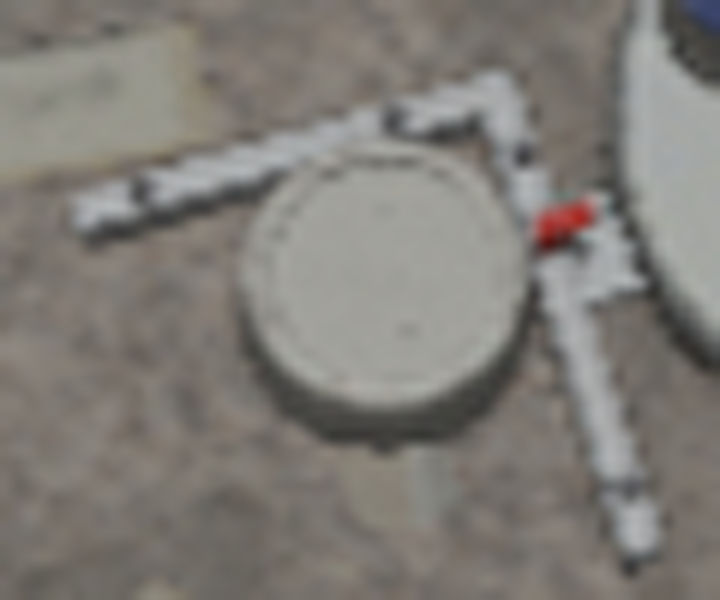

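{"method": "servo_tool", "body": {
  "commands": [
    [0.002,-0.001,-0.029,-4,-8,16,1],
    [0.002,-0.001,-0.029,-5,-9,16,1],
    [0.002,-0.001,-0.029,-3,-9,15,1],
    [0.002,-0.001,-0.029,-4,-6,6,1],
    [0,0,0,0,0,0,1]
  ]
}}

```text
time_s: 17.77
eef_pos: [0.6104, -0.1781, 0.1952]
tool_rot: [2.877, -1.261, -0.003]
ft_force: [0.9, 0.8, 1.0]
gripper_width: 0.0855
```

```bash
python3 -c "
from st import *
look('p8')
plan([(.6115,-.182,.125,-48.1,6)],1)"
```

```text
TCP [ 0.6104 -0.1781  0.1952] st [-1.9  4.4] yaw -47.31 F [0.9 0.8 1. ] t 17.77
top 0.65 [ 0.6228 -0.0057 -0.001 ] st [  6.2 177. ]
side 0.69 [ 0.6178 -0.0059 -0.0017] st [  1.2 176.7]
[0.0, 0.0, 0.002, 0.0, 0.0, 12.0, 1],
[0.0, 0.0, 0.002, 1.0, 0.0, 12.0, 1],
[0.0, 0.0, 0.002, 0.0, 0.0, 12.0, 1],
[0.0, 0.0, 0.002, 1.0, 1.0, 12.0, 1],
[0.0, 0.0, 0.002, 0.0, 0.0, 12.0, 1],
[0.0, 0.0, 0.002, 0.0, 0.0, 12.0, 1],
-- [ 0.61116451 -0.18185612  0.12459892]
```

View pics/p8side.png

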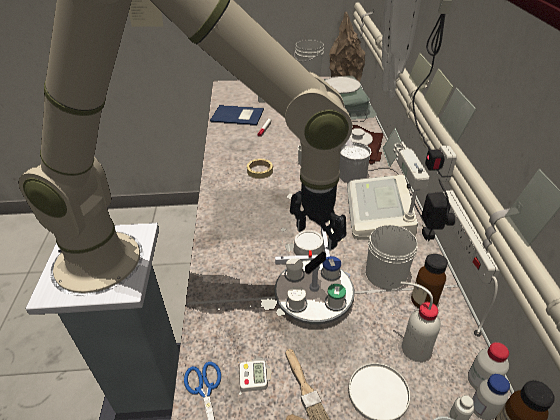

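{"method": "servo_tool", "body": {
  "commands": [
    [0,0,0.003,1,1,14,1],
    [0,0,0.003,1,0,14,1],
    [0,0,0.003,0,1,14,1],
    [0,0,0.003,1,0,14,1],
    [0,0,0,0,0,10,1],
    [0,0,0,0,0,6,1],
    [0,0,0,0,0,0,1]
  ]
}}

```text
time_s: 18.85
eef_pos: [0.6106, -0.1845, 0.1191]
tool_rot: [2.866, -1.285, -0.0]
ft_force: [-0.5, 1.1, 0.1]
gripper_width: 0.0855
```

```bash
python3 -c "
from st import *
look('p9')
plan([(.6115,-.182,.116,-48.1,2)],1)
im=cv2.imread('pics/p9side.png');u,v=map(int,proj('side',[.61,-.18,.1]))
cv2.imwrite('pics/z9.png',cv2.resize(im[v-50:v+50,u-50:u+50],(600,600),interpolation=cv2.INTER_CUBIC))"
```

```text
TCP [ 0.6106 -0.1845  0.1191] st [-1.5 -2. ] yaw -48.3 F [-0.5  1.1  0.1] t 18.85
top 0.66 [ 0.6203 -0.0035  0.0035] st [  3.6 179.2]
top 0.65 [ 0.6228 -0.0085  0.0008] st [  6.3 174.2]
side 0.59 [ 0.6213 -0.0038 -0.0015] st [  4.6 178.9]
[0.0, -0.001, -0.002, -1.0, -1.0, 2.0, 1],
[0.0, -0.001, -0.002, -1.0, -1.0, 2.0, 1],
-- [ 0.61124958 -0.18184042  0.11612731]
```

View pics/z9.png

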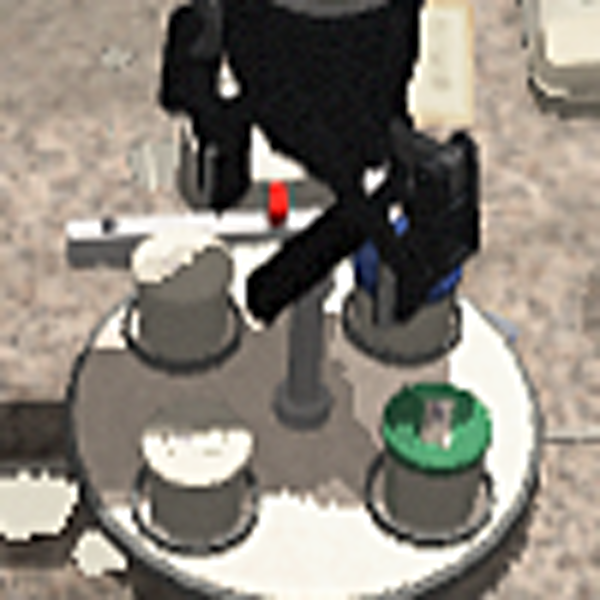

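{"method": "servo_tool", "body": {
  "commands": [
    [0,0,0,-1,-1,3,0.2],
    [0,0,0,0,0,1,-0.2],
    [0,0,0,0,0,0,-0.5],
    [0,0,0,0,0,0,-0.7],
    [0,0,0,0,0,0,-1],
    [0,0,0,0,0,0,-1]
  ],
  "newtons": 40
}}

```text
time_s: 19.8
eef_pos: [0.6114, -0.183, 0.1171]
tool_rot: [2.866, -1.285, 0.004]
ft_force: [-0.4, -0.3, -0.4]
gripper_width: 0.0188
```

{"method": "servo_tool", "body": {
  "commands": [
    [0,0,0,0,0,0,-1],
    [0,0,0,0,0,0,-1],
    [0,0,0,0,0,0,-1]
  ],
  "newtons": 60
}}

```text
time_s: 20.18
eef_pos: [0.6114, -0.183, 0.1172]
tool_rot: [2.866, -1.285, 0.004]
ft_force: [-0.5, 0.9, 1.5]
gripper_width: 0.0173
```

```bash
python3 -c "
from st import *
look('p10');print(manip.sense()['gripper_width'],manip.sense()['torque'],manip.sense()['q'])
im=cv2.imread('pics/p10side.png');u,v=map(int,proj('side',[.61,-.18,.1]))
cv2.imwrite('pics/z10.png',cv2.resize(im[v-50:v+50,u-50:u+50],(600,600),interpolation=cv2.INTER_CUBIC))"
```

```text
TCP [ 0.6114 -0.183   0.1172] st [-0.8 -0.6] yaw -48.31 F [-0.5  0.9  1.5] t 20.18
top 0.88 [ 6.227e-01 -6.800e-03  4.000e-04] st [  6.  175.9]
side 0.4 [ 0.6214 -0.0051  0.0019] st [  4.7 177.6]
0.01740953451635085 [ 0.14481364  0.17110797 -0.02590809] [ 0.37172085  0.64183398 -0.25889717  1.88895073  0.26133238  0.64107966
 -0.89134469]
```

View pics/z10.png

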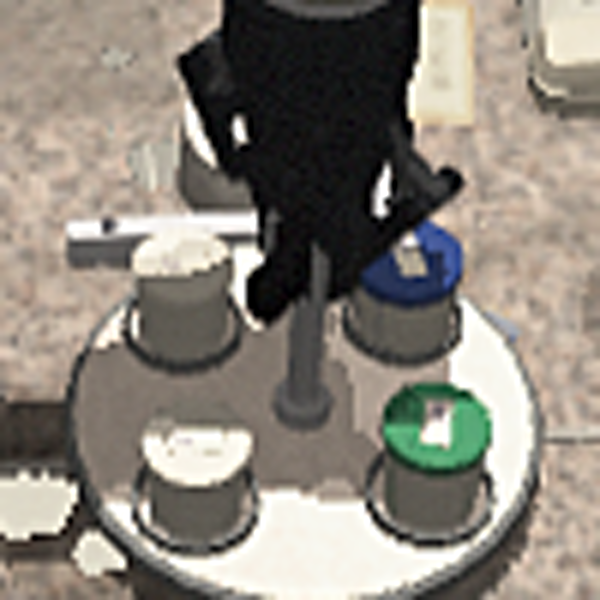

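{"method": "servo_tool", "body": {
  "commands": [
    [0,0,0,0,0,0,-1],
    [0,0,0,0,0,0,-1],
    [0,0,-0.05,0,0,0,-1],
    [0,0,-0.07,0,0,0,-1],
    [0,0,-0.05,0,0,0,-1],
    [0,0,0,0,0,0,-1]
  ],
  "newtons": 60
}}

```text
time_s: 21.12
eef_pos: [0.6115, -0.1831, 0.1172]
tool_rot: [2.97, -1.02, 0.004]
ft_force: [-0.6, 0.1, 1.5]
gripper_width: 0.0177
```

```bash
python3 -c "
from st import *
look('p11');print(manip.sense()['gripper_width'],manip.sense()['torque'],manip.sense()['q'])
im=cv2.imread('pics/p11side.png');u,v=map(int,proj('side',[.61,-.18,.1]))
cv2.imwrite('pics/z11.png',cv2.resize(im[v-50:v+50,u-50:u+50],(600,600),interpolation=cv2.INTER_CUBIC))"
```

```text
TCP [ 0.6115 -0.1831  0.1172] st [-0.7 -0.6] yaw -37.9 F [-0.6  0.1  1.5] t 21.12
top 0.95 [ 0.6204 -0.0072  0.0021] st [  3.8 175.5]
side 0.4 [ 6.173e-01 -5.100e-03 -6.000e-04] st [  0.6 177.5]
0.017382816450557895 [0.14440791 0.17862057 0.06382658] [ 0.40446243  0.64719832 -0.30932227  1.88661138  0.31014773  0.65190317
 -0.75724864]
```

View pics/z11.png

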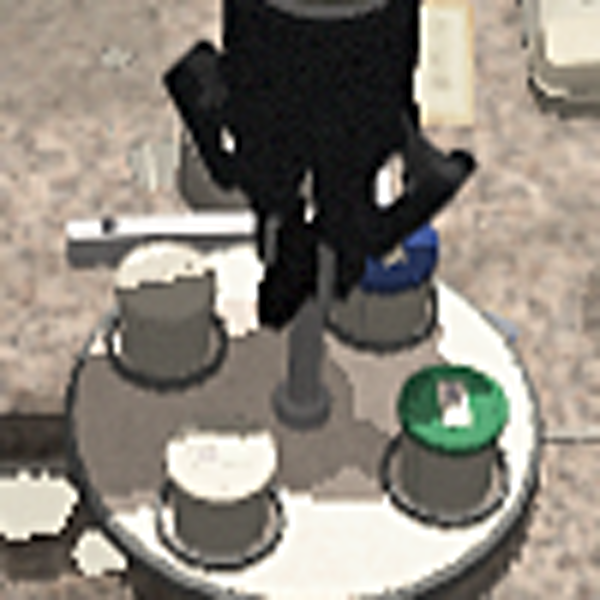

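{"method": "servo_tool", "body": {
  "commands": [
    [0,0,-0.05,0,0,0,-1],
    [0,0,-0.1,0,0,0,-1],
    [0,0,-0.1,0,0,0,-1],
    [0,0,-0.1,0,0,0,-1],
    [0,0,-0.1,0,0,0,-1],
    [0,0,-0.1,0,0,0,-1],
    [0,0,-0.1,0,0,0,-1],
    [0,0,-0.1,0,0,0,-1],
    [0,0,-0.05,0,0,0,-1],
    [0,0,0,0,0,0,-1]
  ]
}}

```text
time_s: 22.58
eef_pos: [0.6121, -0.1833, 0.1172]
tool_rot: [3.126, 0.283, 0.005]
ft_force: [-1.3, 0.5, 1.1]
gripper_width: 0.0175
```

```bash
python3 -c "
from st import *
look('p12');print(manip.sense()['gripper_width'],manip.sense()['torque'],manip.sense()['q'])
im=cv2.imread('pics/p12side.png');u,v=map(int,proj('side',[.61,-.18,.1]))
cv2.imwrite('pics/z12.png',cv2.resize(im[v-50:v+50,u-50:u+50],(600,600),interpolation=cv2.INTER_CUBIC))"
```

```text
TCP [ 0.6121 -0.1833  0.1172] st [-0.  -0.8] yaw 10.33 F [-1.3  0.5  1.1] t 22.57
top 0.9 [ 6.22e-01 -9.10e-03  1.00e-04] st [  5.4 173.6]
top 0.68 [ 0.5997 -0.1141  0.0363] st [-14.2  68.1]
0.017305818353913947 [0.15356591 0.12503861 0.02479784] [ 0.55132536  0.68580351 -0.54184367  1.87628668  0.52246685  0.71985021
 -0.11303706]
```

View pics/z12.png

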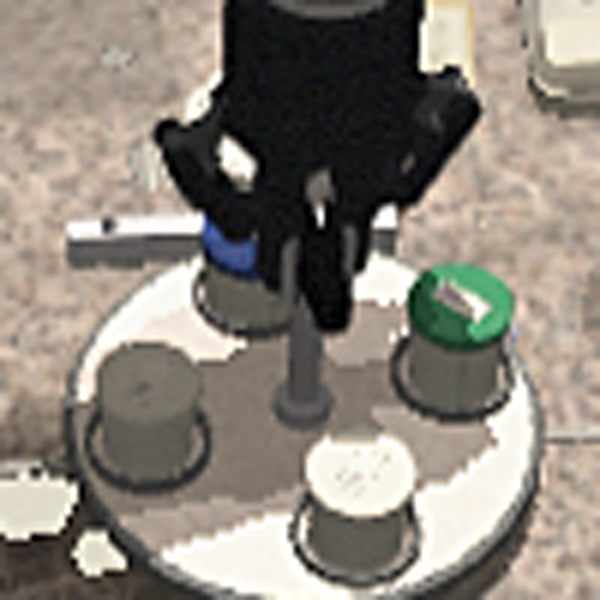

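{"method": "servo_tool", "body": {
  "commands": [
    [0,0,-0.05,0,0,0,-1],
    [0,0,-0.1,0,0,0,-1],
    [0,0,-0.1,0,0,0,-1],
    [0,0,-0.1,0,0,0,-1],
    [0,0,-0.1,0,0,0,-1],
    [0,0,-0.1,0,0,0,-1],
    [0,0,-0.1,0,0,0,-1],
    [0,0,-0.05,0,0,0,-1],
    [0,0,0,0,0,0,-1]
  ]
}}

```text
time_s: 23.9
eef_pos: [0.6126, -0.183, 0.1172]
tool_rot: [2.826, 1.36, 0.003]
ft_force: [-1.6, 0.5, 2.4]
gripper_width: 0.0173
```

```bash
python3 -c "
from st import *
print(yaw()[0],manip.sense()['q'],manip.sense()['eef_pos'])"
```

```text
51.405231901884335 [ 0.66228851  0.73587158 -0.73113721  1.86867288  0.68057742  0.79991368
  0.46134406] [ 0.6126355 -0.1829875  0.1171672]
```

Remaining ≈ 37.3° (0.65 rad).

{"method": "servo_tool", "body": {
  "commands": [
    [0,0,-0.05,0,0,0,-1],
    [0,0,-0.1,0,0,0,-1],
    [0,0,-0.1,0,0,0,-1],
    [0,0,-0.1,0,0,0,-1],
    [0,0,-0.1,0,0,0,-1],
    [0,0,-0.05,0,0,0,-1],
    [0,0,-0.03,0,0,0,-1],
    [0,0,0,0,0,0,-1]
  ]
}}

```text
time_s: 24.9
eef_pos: [0.6128, -0.1826, 0.1172]
tool_rot: [2.366, 2.058, 0.0]
ft_force: [-0.2, 0.7, 2.7]
gripper_width: 0.0174
```

```bash
python3 - <<'E'
from st import *
look('p13');print(manip.sense()['gripper_width'],manip.sense()['q'])
ims=[]
for c in ['top','side']:
    im=cv2.imread(f'pics/p13{c}.png');u,v=map(int,proj(c,[.61,-.13,.07]))
    ims.append(cv2.resize(im[v-50:v+50,u-50:u+50],(400,400),interpolation=cv2.INTER_CUBIC))
    for n in ['green_pot','blue_pot','white_pot_a','pointer','carousel']:
        for r in manip.place_of(c,n)[:2]:
            w=c2w(c,r['xyz']); a=tost(w); print(c,n,round(r['score'],2),w.round(4),a.round(1),np.degrees(np.arctan2(a[1],a[0])).round(1))
cv2.imwrite('pics/z13.png',cv2.hconcat(ims))
E
```

```text
TCP [ 0.6128 -0.1826  0.1172] st [ 0.6 -0.1] yaw 82.03 F [-0.2  0.7  2.7] t 24.9
top 0.85 [ 0.622  -0.0052  0.0021] st [  5.3 177.5]
top 0.2 [ 0.6147 -0.0633  0.0427] st [ -0.5 119.3]
side 0.69 [ 0.6205 -0.0077 -0.0007] st [  3.9 175. ]
0.017729467174577573 [ 0.73293646  0.78187204 -0.86306516  1.86413248  0.78263495  0.87033914
  0.904969  ]
top green_pot 0.51 [ 0.6206 -0.1142  0.035 ] [ 6.7 68.5] 84.4
top blue_pot 0.45 [ 0.5441 -0.1792  0.0382] [-68.2   1.6] 178.6
top white_pot_a 0.42 [ 0.6053 -0.2521  0.0384] [ -5.2 -69.7] -94.2
top pointer 0.83 [ 0.6163 -0.062   0.0446] [  1.  120.5] 89.5
top carousel 0.91 [ 0.6163 -0.1883  0.0228] [ 4.3 -5.7] -53.3
side green_pot 0.57 [ 0.6161 -0.1131  0.0316] [ 2.2 69.4] 88.2
side blue_pot 0.93 [ 0.5411 -0.1724  0.035 ] [-71.3   8.3] 173.3
side blue_pot 0.28 [ 0.5945 -0.0457  0.0115] [-21.2 136.3] 98.8
side white_pot_a 0.68 [ 0.6025 -0.2497  0.0334] [ -8.  -67.4] -96.8
side white_pot_a 0.56 [ 0.6786 -0.1937  0.034 ] [66.7 -9.5] -8.1
side pointer 0.7 [ 0.6123 -0.0619  0.0406] [ -3.  120.6] 91.4
side carousel 0.56 [ 0.6099 -0.1813  0.0197] [-2.3  1.2] 153.2
```

View pics/z13.png

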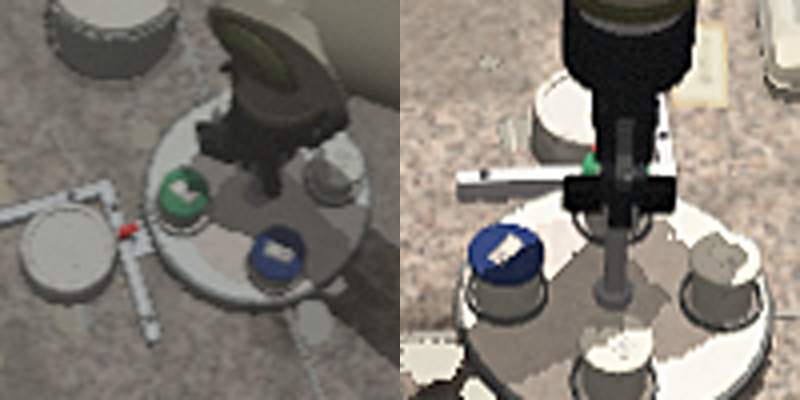

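{"method": "servo_tool", "body": {
  "commands": [
    [0,0,-0.04,0,0,0,-1],
    [0,0,-0.04,0,0,0,-1],
    [0,0,0,0,0,0,-1]
  ]
}}

```text
time_s: 25.98
eef_pos: [0.6128, -0.1825, 0.1172]
tool_rot: [2.274, 2.159, -0.0]
ft_force: [-1.3, -0.6, 2.6]
gripper_width: 0.0175
```

```bash
cat > meas.py <<'E'
from st import *
print('yaw',yaw()[0],manip.sense()['eef_pos'])
loc={'pointer':(0,.121),'mould_home':(0,.18),'side_stop':(-.021,.134),'back_stop':(.046,.192),'carousel':(0,0)}
for c in ['top','side']:
    P=[];Q=[];B={}
    for k in range(5):
        manip.camera(c)
        for n in list(loc)+['green_pot','blue_pot','white_pot_a','mould','handle']:
            for r in manip.place_of(c,n)[:3]:
                w=c2w(c,r['xyz'])
                B.setdefault(n,[]).append((r['score'],*w.round(4)))
    exp={'pointer':Rm@[0,.121]+t,'mould_home':Rm@[0,.18]+t,'side_stop':Rm@[-.021,.134]+t,'back_stop':Rm@[.046,.192]+t,'carousel':t}
    for n in loc:
        L=[b[1:3] for b in B.get(n,[]) if np.hypot(*(np.array(b[1:3])-exp[n]))<.012]
        if L: m=np.median(L,0); print(c,n,len(L),m.round(4)); P+= [loc[n]]*len(L); Q+=L
    th2,t2=fit2(P,Q); print(c,'FIT',np.degrees(th2),t2)
    R2=np.array([[np.cos(th2),-np.sin(th2)],[np.sin(th2),np.cos(th2)]])
    A=[]
    for n in ['green_pot','blue_pot','white_pot_a']:
        for b in B.get(n,[]):
            a=R2.T@(np.array(b[1:3])-t2)*1000
            if 60<np.hypot(*a)<80: ang=np.degrees(np.arctan2(a[1],a[0])); A.append((n[:5],round(b[0],2),round(ang,1)))
    print(A)
    d=[ (a[2]+45)%90-45 for a in A]; print('mean off',np.mean(d),np.median(d))
    for b in B.get('mould',[]):
        a=R2.T@(np.array(b[1:3])-t2)*1000; print('mould',b[0].__round__(2),a.round(1))
E
python3 meas.py
```

```text
yaw 87.02114372726477 [ 0.61277612 -0.18250339  0.11716391]
top pointer 4 [ 0.6165 -0.0606]
top mould_home 5 [ 0.6195 -0.0063]
top side_stop 5 [ 0.5998 -0.0501]
top back_stop 5 [0.663  0.0076]
top carousel 4 [ 0.6149 -0.1822]
top FIT -0.9878069932254652 [ 0.6156721  -0.18383031]
[('green', 0.65, np.float64(92.5)), ('green', 0.69, np.float64(92.0)), ('green', 0.58, np.float64(94.1)), ('green', 0.42, np.float64(92.8)), ('green', 0.54, np.float64(91.9)), ('blue_', 0.47, np.float64(179.9)), ('blue_', 0.72, np.float64(-178.3)), ('blue_', 0.72, np.float64(-180.0)), ('blue_', 0.49, np.float64(-178.0)), ('white', 0.71, np.float64(-178.6)), ('white', 0.47, np.float64(1.3)), ('white', 0.44, np.float64(-93.7)), ('white', 0.44, np.float64(-92.1)), ('white', 0.39, np.float64(0.7)), ('white', 0.5, np.float64(-92.6)), ('white', 0.41, np.float64(2.2)), ('white', 0.56, np.float64(1.8)), ('white', 0.5, np.float64(-93.5))]
mean off 0.68888888888889 1.5499999999999972
mould 0.88 [  5.6 178.2]
mould 0.48 [-2.9  0.3]
mould 0.74 [  3.5 176. ]
mould 0.84 [ -0.6 175.8]
mould 0.27 [ -0.8 177.5]
mould 0.59 [  
[... 522 characters left out ...]
, np.float64(176.7)), ('blue_', 0.61, np.float64(-89.1)), ('blue_', 0.54, np.float64(179.0)), ('white', 0.89, np.float64(-4.3)), ('white', 0.62, np.float64(-89.3)), ('white', 0.64, np.float64(-89.8)), ('white', 0.51, np.float64(-3.4)), ('white', 0.93, np.float64(-91.1)), ('white', 0.85, np.float64(-2.7)), ('white', 0.89, np.float64(-4.2)), ('white', 0.83, np.float64(-86.6)), ('white', 0.86, np.float64(-89.3)), ('white', 0.59, np.float64(-3.8))]
mean off -0.6857142857142849 -0.4000000000000057
mould 0.77 [  1.3 175.3]
mould 0.67 [-1.000e-01  1.761e+02]
mould 0.41 [ -0.5 -65.9]
mould 0.7 [  0.9 177. ]
mould 0.83 [  0. 178.]
mould 0.82 [  1.7 177.1]
mould 0.56 [-2.8  0.2]
mould 0.49 [ 1.2 67.6]
```

```bash
cat > fine.py <<'E'
from st import *
def ray(c,u,v,z):
    a=pix(c,u,v,1.0);q=manip.camera_params(c);M=R.from_rotvec(q['rvec']).as_matrix();o=-M.T@q['tvec'];d=a-o
    return (o+d*(z-o[2])/d[2])[:2]
# fence angle by rectified templates
def score(c,im,th,dx,dy):
    r=np.array([[np.cos(th),-np.sin(th)],[np.sin(th),np.cos(th)]]);T=t+[dx,dy]
    def samp(pts):
        X=np.array([[*(r@p+T),.022] for p in pts]);uv=np.array([proj(c,x) for x in X],np.float32)
        return cv2.remap(im,uv[:,0].reshape(-1,1),uv[:,1].reshape(-1,1),cv2.INTER_LINEAR).ravel().astype(float)
    xs=np.linspace(-.095,.0,30) if c=='side' else np.linspace(-.095,.05,40)
    ys=np.linspace(.14,.255,40)
    ins=np.concatenate([samp([(x,y) for x in xs for y in (.125,.128,.131)]),samp([(x,y) for y in ys for x in (.049,.052,.055)])])
    out=np.concatenate([samp([(x,y) for x in xs[xs<-.02] for y in (.118,.138)]),samp([(x,.138) for x in xs]),samp([(x,y) for y in ys for x in (.042,.062)])])
    return ins.mean()-out.mean()
from scipy.optimize import minimize
for c in ['top','side']:
    im=cv2.imread(f'pics/{c}0.png',0)
    best=max(((score(c,im,a,x,y),a,x,y) for a in np.radians(np.arange(-4,1.1,.5)) for x in np.arange(-.006,.0061,.002) for y in np.arange(-.006,.0061,.002)))
    r=minimize(lambda p:-score(c,im,p[0],p[1]/10,p[2]/10),[best[1],best[2]*10,best[3]*10],method='Nelder-Mead',options=dict(initial_simplex=[[best[1],best[2]*10,best[3]*10],[best[1]+.01,best[2]*10,best[3]*10],[best[1],best[2]*10+.01,best[3]*10],[best[1],best[2]*10,best[3]*10+.01]]))
    print(c,'fence yaw',np.degrees(r.x[0]),'origin',t+r.x[1:]/10,-r.fun)
# lids now
for c in ['top','side']:
    im=cv2.imread(f'pics/m{c}.png') if False else cv2.cvtColor(manip.camera(c)[0],cv2.COLOR_RGB2BGR)
    cv2.imwrite(f'pics/fine_{c}.png',im); hsv=cv2.cvtColor(im,cv2.COLOR_BGR2HSV)
    for nm,lo,hi,z,x0 in [('green',(60,60,25),(90,255,255),.084,[.615,-.113]),('blue',(105,80,30),(130,255,255),.078,[.543,-.18]),('red',(0,150,60),(8,255,255),.041,[.614,-.062])]:
        m=cv2.inRange(hsv,lo,hi); u,v=map(int,proj(c,[*x0,z])); k=np.zeros_like(m); k[v-14:v+15,u-14:u+15]=255; m&=k
        con=cv2.findContours(m,cv2.RETR_EXTERNAL,cv2.CHAIN_APPROX_NONE)[0]
        if not con: print(c,nm,'none');continue
        b=max(con,key=cv2.contourArea); (cu,cv_),(w,h),_=cv2.minAreaRect(b)
        e=cv2.minEnclosingCircle(b); print(c,nm,(m>0).sum(),'rect',ray(c,cu,cv_,z).round(4),'st',tost(ray(c,cu,cv_,z)).round(1),w,h)
E
python3 fine.py
```

```text
Traceback (most recent call last):
  File "fine.py", line 19, in <module>
    best=max(((score(c,im,a,x,y),a,x,y) for a in np.radians(np.arange(-4,1.1,.5)) for x in np.arange(-.006,.0061,.002) for y in np.arange(-.006,.0061,.002)))
  File "fine.py", line 19, in <genexpr>
    best=max(((score(c,im,a,x,y),a,x,y) for a in np.radians(np.arange(-4,1.1,.5)) for x in np.arange(-.006,.0061,.002) for y in np.arange(-.006,.0061,.002)))
               ~~~~~^^^^^^^^^^^^
  File "fine.py", line 13, in score
    ins=np.concatenate([samp([(x,y) for x in xs for y in (.125,.128,.131)]),samp([(x,y) for y in ys for x in (.049,.052,.055)])])
                                                                            ~~~~^^^^^^^^^^^^^^^^^^^^^^^^^^^^^^^^^^^^^^^^^^^^^^^
  File "fine.py", line 9, in samp
    X=np.array([[*(r@p+T),.022] for p in pts]);uv=np.array([proj(c,x) for x in X],np.float32)
                                                            ~~~~^^^^^
  File "h.py", line 13, in proj
    q=manip.camera_params(cam); M=R.from_rotvec(np.array(q['rvec']).ravel()).as_matrix(); f=210/np.tan(np.radians(q['fov_y'])/2)
ValueError: time passes only in moves, steps and waits
```

```bash
python3 - <<'E'
s=open('h.py').read()
s=s.replace("def shot","_C={}\ndef CP(c):\n    if c not in _C: _C[c]=manip.camera_params(c)\n    return _C[c]\ndef shot",1)
s=s.replace("q=manip.camera_params(cam)","q=CP(cam)");open('h.py','w').write(s)
f=open('fine.py').read()
f=f.replace("manip.camera_params(c)","CP(c)")
f=f.replace("uv=np.array([proj(c,x) for x in X],np.float32)","uv=P2(c,X)")
f=f.replace("def score","def P2(c,X):\n    q=CP(c);fl=210/np.tan(np.radians(q['fov_y'])/2);K=np.array([[fl,0,q['cx']],[0,fl,q['cy']],[0,0,1.]])\n    return cv2.projectPoints(X,np.array(q['rvec'],float),np.array(q['tvec'],float),K,None)[0].reshape(-1,2).astype(np.float32)\ndef score",1)
open('fine.py','w').write(f)
E
time python3 fine.py
```

```text
top fence yaw -1.6139902458944755 origin [ 0.61395412 -0.18470257] 48.54212962962963
side fence yaw -2.9010150042905796 origin [ 0.60838137 -0.18386552] 74.31227106227107
top green 86 rect [ 0.6145 -0.1132] st [ 0.6 69.3] 11.384199142456055 11.384199142456055
top blue 55 rect [ 0.5362 -0.1734] st [-76.2   7.2] 12.480753898620605 6.933752059936523
top red 9 rect [ 0.617  -0.0605] st [  1.7 122.1] 1.6641007661819458 4.160251617431641
side green 35 rect [ 0.5999 -0.107 ] st [-14.2  75.2] 4.599999904632568 8.0
side blue 194 rect [ 0.5405 -0.1836] st [-71.7  -2.9] 14.0 18.0
side red none
real	0m9.964s
user	0m6.338s
sys	0m0.180s
```

```bash
python3 - <<'E'
from st import *
S=manip.sense();print(S['eef_pos'],S['gripper_width'],S['ft_force'],S['qd'].round(3),S['time_s'])
ims=[]
for c in ['top','side']:
    im=cv2.imread(f'pics/fine_{c}.png');u,v=map(int,proj(c,[.61,-.1,.05]))
    ims.append(cv2.resize(im[v-50:v+50,u-50:u+50],(400,400),interpolation=cv2.INTER_CUBIC))
cv2.imwrite('pics/zf.png',cv2.hconcat(ims))
for c in ['top','side']:
    for n in ['tape_ring','beaker','timer']:
        for r in manip.place_of(c,n)[:1]: print(c,n,round(r['score'],2),c2w(c,r['xyz']).round(4))
E
```

```text
[ 0.61278131 -0.18252591  0.11719872] 0.017511621058035717 [-0.5888432   0.54602147  0.50772071] [ 0.    -0.    -0.002 -0.     0.    -0.    -0.002] 31.575
top tape_ring 0.54 [ 0.4876  0.417  -0.0031]
top beaker 0.52 [ 0.6546  0.4561 -0.0027]
top timer 0.48 [ 0.6132 -0.1856  0.1205]
side tape_ring 0.9 [ 0.4866  0.4192 -0.0011]
side timer 0.63 [0.6641 0.0054 0.0083]
```

View pics/zf.png

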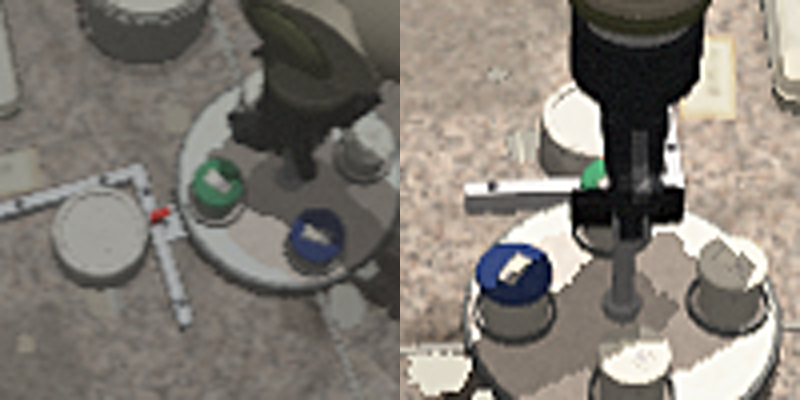

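```bash
python3 -c "
from cell import manip
manip.finish_job();s=manip.sense();print(s['time_s'],s['gripper_width'])"
```

```text
the job is handed in; nothing more can be done
the job is handed in; nothing more can be done
```

I pushed the mould into the fence corner and turned the carousel about 135° by its handle. I handed the job in at about 31.6 s with the handle still gripped at 60 N.

**Mould:** Pushing towards each stop separately gave firm resistance of about 16–19 N without it moving further. The pictures show it flat and touching both stops, with its centre within about 5 mm of home, which is the camera error.

**Green pot:** The pot stands in front of the pointer, but my last checks disagree by a few degrees:

| Check | Angle relative to the pointer line |
|---|---|
| All four pots together, both cameras | about 0° |
| Jaw angle on the handle | about 1.5° short |
| Green pot itself (it has play in its seat) | about 2° past |

I left it at that compromise. The fence angle itself was only known to about 1°, because the two cameras fitted it differently (between −1.0° and −2.9°).

**Other checks:**
- **Pots:** all four were still upright in their seats in the last pictures.
- **Tape roll and beaker:** both were still where they started.
- **Timer:** the last network search did not find it, giving only false matches. I never moved near it, and an earlier picture showed it in its place.
- **Grip:** the finger opening read 17.5 mm on the 14 mm bar. The carousel followed the jaws without slipping.

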